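Fetch the dosing cup from behind the tamper and jug

ROBOT

A 6-joint arm with a two-finger parallel gripper is mounted at the origin on a cart in front of the work surface, level with it; the furniture and walls round the work are solid. World frame = base frame: x ahead of the robot, y to its left, z up, the work surface at z = 0. Lengths are in mm, angles in degrees, forces in N, time in s.
With the tool pointing down it reaches from about 275 to 750 mm from the base axis. Payload 10.2 kg.
Tool frame: the origin (TCP) lies between the finger pads; the fingertips stand 8 mm ahead of it and the grasp point (between the pads) lies 11 mm behind it (robot.tip_reach is the distance from the TCP to the fingertips, in mm); z points along the fingers, y is the line along which they close (so a half turn about z gives the same grasp; the last joint's range is limited). The gripper opens to 88 mm and grips with 3 to 60 N. Pads are 18 mm wide; open, the fingers measure 123 mm over their backs; the gripper's body (75 mm by 187 mm) begins 45 mm behind the grasp point.
Start: joints at [52.918, 17.928, 85.812, -0, 76.261, -12.8], TCP at [215.907, 478.555, 246.72] pointing down, gripper open.
Joint ranges: [-168.41, 168.41], [-55.51, 124.54], [10.69, 146.95], [-70.63, 250.63], [1, 178], [-165.06, 165.06]. Speed limits (degrees/s): [136.94, 136.94, 172.46, 180, 180, 180].

INTERFACE

Orientations are given as [roll, pitch, yaw] about the fixed x, y, z axes, in that order (R = Rz(yaw) Ry(pitch) Rx(roll)).
In Python, from bench import robot, imaging gives the robot as it stands.
- The arm moves only by the tool arm_command, never from a script. Its argument "steps" is a list of rows, each a list of 7 numbers: the finger opening in m, from 0 to 0.0881, then the shift along the tool's x, y, z in m, then the turn, a rotation vector about the tool's x, y, z in rad. In form: [[fingers, dx, dy, dz, rx, ry, rz], ...]. A call has 1 to 10 rows; each row is the pose to reach, as a shift and turn from the pose commanded when the call began, along the tool's axes at that moment; what a row does not reach only later rows make up. A row lasts 1/10 s, in which the tool goes at most 50 mm and 8.59 degrees, less where a joint would pass 70% of its speed; a pose out of reach is approached as far as the arm can. A call with a gripper value outside its range is refused whole. The fingers move at their own pace and stop on an object; "newtons" is the grip in N (left out, the last holds). Time passes only in rows, so rows that repeat a pose let the fingers close. It gives the time, the measured TCP pose, the force, the opening and the grip force at its end, in the units of the state.
- robot.observe(): the state, without advancing time (a new reading comes with each control period).
- imaging.read_camera(name): name is "scene" or "top" or "wrist"; returns a dict with "pixels" (384x512x3 uint8, red, green, blue), "fx", "fy", "cx", "cy" (pixels), "dist" ([k1, k2, p1, p2, k3] as OpenCV has them; the pictures are not rectified), "eye" and "orientation" of the camera in the world; the wrist camera has in their place "hand_eye" (4x4, takes a point from camera to tool coordinates, whose origin is the TCP and whose axes are the flange's). Camera axes: x right, y down, z forward; pixel columns grow to the right and rows downward; lengths in mm; the calibration is good to about 2 mm. A picture is of the moment at which its call begins: read the wrist's pose just before it. There is no depth.
- robot.close_job(): hands the job in; it is judged then, once.
Trained networks look in the newest picture that a camera, given by its name, has taken for a name from the list of things; names that differ only in an ending like _2 or _b are one class to them, and where a whole thing is asked for, a point or a joint stands for the part that bears it (a point fixed in the world has none). Each returns a list of dicts, best first, with "conf" (0 to 1); they miss things now and then, are a little off and sometimes report something else, mostly with a low value. They report only what shows in the picture. A call takes as long as a camera call.
- imaging.trace(camera, name): "pixels" (384x512 bool, what is visible of it) and "bbox" ([centre column, centre row, width, height] in pixels, round what is visible of it).
- imaging.tip_of(camera, name): "pixel" ([row, column] in pixels: a listed point, or the origin of a listed thing).
The state is a dict: "clock": time; "joint_positions": joint angles; "joint_vel": joint speeds; "joint_torque": joint torques, N m; "tool_pos": TCP position; "eef_rot": TCP orientation; "contact_force": force on the tool from outside, world axes, zero at the start; "moment": the same for the moment, N m; "opening": finger opening in mm; "grip_force": force on a finger pad.
Only numpy, scipy, OpenCV 4.12 (cv2) and the standard library are available. Lean on these libraries where they do the work, as an engineer would, in place of code of your own. Each camera call takes 0.05 s, during which the arm holds its last target. There are 200 camera calls.

TASK

Clear the tamper and the milk jug off the wooden tamping station onto the long steel tray that lies beside it on the same counter, standing upright, and then fetch the steel dosing cup from behind them and stand it in the middle of the coffee scale's square weighing plate. After that put the tamper and the jug back on the station, each exactly where it stood at the start. Leave the filter basket on the station and the brown espresso cup where they are, and tip nothing over.

Things in the scene. Friction and masses are not known exactly. Their poses are not given: they have to be found in the camera images.
- cup_mid (a point): Steel dosing cup: a plain low open steel cup, 62 mm across, 50 mm high, wall about 3 mm, hollow, with a loop handle that sticks out 22 mm beyond the wall on its -y side; 110 g. The point is on the axis of the round body, half-way up (25 mm above its underside); z points up. Grasp it across its body along its x axis (62 mm). It starts at the back of the station, its handle towards the front.
- tamper_mid (a point): Coffee tamper standing upright: steel base 58 mm across and 28 mm high, turned dark wooden handle up to 32 mm across above it, 98 mm high in all; about 420 g. The point is on its axis, half-way up (49 mm above its underside); z points up. Grasp it by the handle, 60 to 90 mm above its underside. It starts on the station at the front left or front right of the dosing cup, the jug on the other side.
- jug_mid (a point): Small steel milk jug standing upright: round body 69 mm across at the foot and 60 mm across (along its y axis) at the upper part, 92 mm high; spout on its -x side, handle on its +x side reaching 60 mm from the body's axis; about 230 g. The point is on the axis of the body, half-way up (46 mm above its underside); z points up. Grasp it across the upper part along its y axis (60 mm), 70 to 85 mm above its underside.
- tray: Long pressed steel tray lying on the counter to the left or right of the station (the scale is on the other side), fixed: 330 mm along its x by 138 mm along its y, rim 21 mm high, flat floor 3 mm above the counter reaching 120 mm either way along x and 45 mm either way along y from the middle. The origin is the centre of its underside.
- pan (a point): Coffee scale: flat black scale, 155 x 125 mm, 21 mm high, fixed. The point is the centre of the top of its square weighing plate (116 mm along the scale's x, 118 mm along y), 21 mm above the counter; the plate is level. The plate's centre lies 16 mm along +x from the centre of the scale, the strip with the buttons is at the -x end.
- station: Tamping station: dark wooden board, 220 mm along x by 230 mm along y, with a black rubber pad whose top is 13 mm above the counter and a low ledge (56 mm high above the counter, 12 mm thick) along its back (+x) edge; fixed. The origin is the centre of its underside; x points from the front, near the robot, to the ledge. The tamper, the jug, the dosing cup and the filter basket stand on the pad.
- basket_mid (a point): Steel filter basket: a shallow round bowl 69 mm across the flanged rim, 25 mm high, standing loose at the front middle of the station; not to be disturbed. The point is its centre, half-way up.
- espresso_cup: Brown espresso cup with a handle, 64 mm across, 50 mm high, standing loose on the counter in front of the station; not to be disturbed. The origin is at its underside, 11 mm from the axis of the body towards the handle (-y).

How it is judged:
By the outcome, as a careful person would: the job done as asked, in the order asked, and still so for the second after the job is handed in, with the robot touching nothing.
It also fails if it takes over 134 s, if anything falls off the work surface, if the arm or the gripper's body presses on something with over 40 N, if the wrist force passes 120 N, or if a joint passes its speed limit or range.

## Working session

There is one attempt and no reset: what is moved stays moved. The work goes in short steps, Python scripts to look and compute and a tool call to move; the robot and the scene stay as the last step left them, time stands still between calls to the robot, and variables do not carry over. Pictures are saved under pics/ and viewed, at most 14 in all, crops included, and the job is handed in when it is done.

Besides the shell and the picture viewer there is one more tool, called after "Call:" as name(argument=value, ...) on one line, values as JSON. arm_command: Moves the arm, as the interface text tells. Its arguments: {"type":"object","properties":{"steps":{"type":"array","items":{"type":"array","items":{"type":"number"}}},"newtons":{"type":"number"}},"required":["steps"]}

```bash
mkdir -p pics; ls; cat > h.py <<'E'
import numpy as np, cv2
from scipy.spatial.transform import Rotation as R
from bench import robot, imaging
def cam(n):
    s=robot.observe(); c=imaging.read_camera(n)
    K=np.array([[c['fx'],0,c['cx']],[0,c['fy'],c['cy']],[0,0,1.]])
    if 'hand_eye' in c:
        H=np.array(c['hand_eye']); Rt=R.from_euler('xyz',s['eef_rot'],degrees=True).as_matrix()
        Rc=Rt@H[:3,:3]; e=Rt@H[:3,3]+np.array(s['tool_pos'])
    else:
        e=np.array(c['eye'],float); o=np.array(c['orientation'],float)
        Rc=o if o.shape==(3,3) else R.from_euler('xyz',o,degrees=True).as_matrix()
    return c,K,np.array(c['dist'],float),Rc,e
def onplane(C,uv,z):
    c,K,d,Rc,e=C
    p=cv2.undistortPoints(np.array([[uv]],float),K,d)[0,0]
    r=Rc@np.array([p[0],p[1],1]); return e+r*(z-e[2])/r[2]
def proj(C,P):
    c,K,d,Rc,e=C
    q=(np.atleast_2d(P)-e)@Rc
    return cv2.projectPoints(q,np.zeros(3),np.zeros(3),K,d)[0][:,0]
def save(C,n): cv2.imwrite('pics/'+n,C[0]['pixels'][:,:,::-1])
Z=dict(cup_mid=38,tamper_mid=62,jug_mid=59,tray=0,pan=21,station=0,basket_mid=25.5,espresso_cup=0)
def tips(cn,C,names=Z):
    for n in names:
        for t in imaging.tip_of(cn,n)[:2]:
            r,c=t['pixel']; print(cn,n,round(t['conf'],2),'uv',round(c),round(r),np.round(onplane(C,(c,r),Z[n])[:2],1))
E
python3 - <<'E'
from h import *
print(robot.observe())
for n in('top','scene'):
    C=cam(n); print(C[0]['orientation'] , C[4]); save(C,n+'1.png'); tips(n,C)
E
```

```text
pics
{'clock': 0.0, 'joint_positions': array([ 5.29200743e+01,  1.79597721e+01,  8.58526234e+01,  6.87240295e-04,
        7.62617649e+01, -1.27984272e+01]), 'joint_vel': array([ 0.07374224, -0.02815406,  0.04458711,  0.05967945,  0.01874287,
        0.04758849]), 'joint_torque': array([ 7.49696683e-04, -4.02208185e+01, -2.52274328e+01,  6.95556169e-02,
        3.51542572e-02, -1.19596921e-04]), 'tool_pos': array([215.74375369, 478.36870811, 246.167244  ]), 'eef_rot': array([-1.79927830e+02, -1.70789220e-02,  1.55718327e+02]), 'contact_force': array([-0.3886677 , -0.70049429, -0.39870249]), 'moment': array([-0.00566732,  0.00971124,  0.00227999]), 'grip_force': 0.0, 'opening': 87.74327200607792}
[-168.07212207   -0.24637474  -95.90195651] [ 235.14478147   20.51077991 1184.27116806]
top cup_mid 0.69 uv 241 157 [602.3  30.1]
top cup_mid 0.35 uv 270 159 [587.  -54.5]
top tamper_mid 0.54 uv 224 173 [551.6  85.8]
top jug_mid 0.91 uv 271 158 [582.  -57.4]
top jug_mid 0.43 uv 256 189 [493.7  -1.9]
top tray 0.75 uv 155 200 [503.8 302.1]
top pan 0.96 uv 367 168 [ 535.3 -347.4]
top station 0.57 uv 244 174 [560.7  26.5]
top basket_mid 0.55 uv 255 187 [508.5  -2.1]
top basket_mid 0.2 uv 372 166 [ 538.3 -361.6]
top espresso_cup 0.71 uv 308 240 [ 336.1 -143.4]
[-129.60437861    0.15839382  -25.19328112] [ 117.74949494 -767.38433818  789.88627457]
scene cup_mid 0.78 uv 287 179 [608.5  16.2]
scene cup_mid 0.24 uv 254 164 [555.8 121.6]
scene jug_mid 0.87 uv 291 193 [577.8 -58.9]
scene tray 0.73 uv 213 148 [497.3 302.1]
scene station 0.75 uv 272 195 [562.   13.8]
scene basket_mid 0.9 uv 256 198 [501.9  -3.8]
scene espresso_cup 0.85 uv 216 266 [ 321.9 -155.7]
```

```bash
python3 - <<'E'
import cv2
a=cv2.imread('pics/top1.png')[100:290,110:430]; b=cv2.imread('pics/scene1.png')[90:330,130:450]
cv2.imwrite('pics/t1.png',cv2.resize(a,None,fx=2.5,fy=2.5,interpolation=3)); cv2.imwrite('pics/s1.png',cv2.resize(b,None,fx=2.5,fy=2.5,interpolation=3))
E
```

```text
(no output)
```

View pics/t1.png

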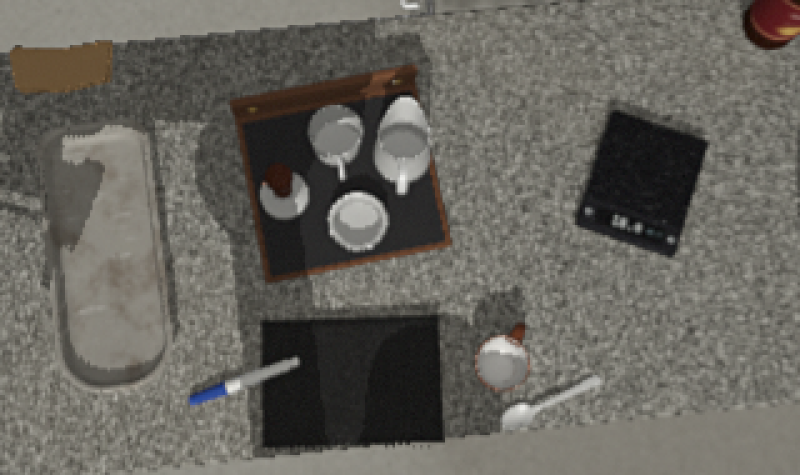

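View pics/s1.png

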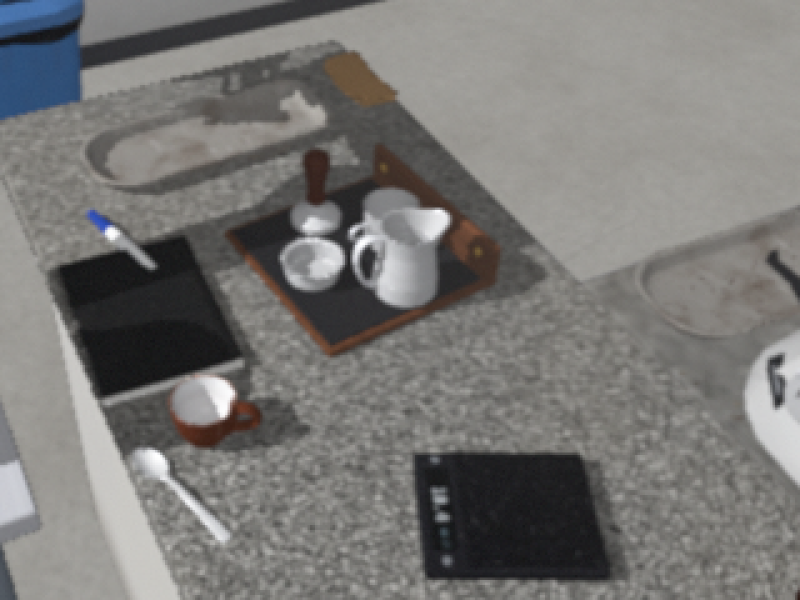

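Top view: tamper at left on the station, jug at right with its handle to the front, dosing cup at the back, tray on the left and scale on the right. Next I'll move the wrist camera over the station.

```bash
cat >> h.py <<'E'
def plan(x,y,z,yaw):
    s=robot.observe(); Rt=R.from_euler('xyz',s['eef_rot'],degrees=True)
    Rg=R.from_euler('xyz',[180,0,yaw],degrees=True)
    d=Rt.inv().apply(np.array([x,y,z])-s['tool_pos'])/1000
    return np.round(d,4), np.round((Rt.inv()*Rg).as_rotvec(),4)
E
python3 - <<'E'
from h import *
C=cam('wrist'); print(np.round(C[0]['hand_eye'],3),C[1][0,0])
T=cam('top')
o=lambda u,v,z: np.round(onplane(T,(110+u/2.5,100+v/2.5),z)[:2],1)
a,b,c=o(450,243,10),o(268,280,10),o(235,105,10); print('station FR FL BL',a,b,c)
d=b-a; print('yaw of station y', np.degrees(np.arctan2(d[1],d[0]))-90)
print('scale',[o(*p,21) for p in((617,112),(707,143),(673,254),(577,224))])
print('tray L side',o(58,335,21),o(42,165,21))
print(plan(480,15,330,188))
E
```

```text
[[ 1.00000e-03 -9.64000e-01 -2.67000e-01  6.87760e+01]
 [ 1.00000e+00  1.00000e-03 -0.00000e+00 -5.50000e-01]
 [ 0.00000e+00 -2.67000e-01  9.64000e-01 -1.37354e+02]
 [ 0.00000e+00  0.00000e+00  0.00000e+00  1.00000e+00]] 320.2468139083824
station FR FL BL [ 470.3 -103.9] [447.6 118.1] [671.3 140.8]
yaw of station y 5.838331320458451
scale [array([ 610.6, -326.5]), array([ 560. , -429.6]), array([ 427.7, -365.6]), array([ 475.7, -257.2])]
tray L side [405.7 366.4] [614.4 377.7]
(array([-0.4314, -0.3139, -0.0833]), array([-0.    , -0.    , -0.5634]))
```

Call:
arm_command(steps=[[0.088,-0.045,-0.03,-0.02,0,0,-0.08],[0.088,-0.09,-0.06,-0.054,0,0,-0.16],[0.088,-0.135,-0.092,-0.054,0,0,-0.25],[0.088,-0.18,-0.122,-0.054,0,0,-0.35],[0.088,-0.225,-0.153,-0.054,0,0,-0.45],[0.088,-0.27,-0.183,-0.054,0,0,-0.529],[0.088,-0.315,-0.214,-0.054,0,0,-0.529],[0.088,-0.36,-0.244,-0.054,0,0,-0.529],[0.088,-0.405,-0.275,-0.054,0,0,-0.529],[0.088,-0.449,-0.305,-0.054,0,0,-0.529]])

```text
clock: 2.0
tool_pos: [472.5, 59.6, 300.9]
eef_rot: [-180.0, 0.0, -174.0]
contact_force: [0.2, 0.4, -0.3]
opening: 87.9
grip_force: 0.0
```

Call:
arm_command(steps=[[0.088,0,0,0,0,0,0],[0.088,0,0,0,0,0,0],[0.088,0,0,0,0,0,0],[0.088,0,0,0,0,0,0]])

```text
clock: 2.4
tool_pos: [471.3, 62.7, 300.9]
eef_rot: [-180.0, 0.0, -173.9]
contact_force: [0.4, 0.9, 0.3]
opening: 87.9
grip_force: 0.0
```

```bash
python3 - <<'E'
from h import *
s=robot.observe(); print(s['clock'],s['tool_pos'],s['eef_rot'],s['contact_force'])
C=cam('wrist'); save(C,'w1.png'); tips('wrist',C)
cv2.imwrite('pics/w1b.png',cv2.resize(C[0]['pixels'][:,:,::-1],(800,600),interpolation=3))
E
```

```text
2.4 [471.3394745   62.73211314 300.94855703] [-1.79998586e+02  2.10670436e-02 -1.73868757e+02] [0.39061874 0.92963158 0.28807378]
wrist cup_mid 0.68 uv 212 252 [604.   15.2]
wrist cup_mid 0.15 uv 217 218 [553.1  18.9]
wrist tamper_mid 0.78 uv 270 221 [541.6  86.9]
wrist tamper_mid 0.47 uv 218 214 [538.8  21.2]
wrist jug_mid 0.58 uv 156 237 [580.5 -56.2]
wrist tray 0.62 uv 424 193 [498.6 308.6]
wrist basket_mid 0.74 uv 207 175 [499.4  -0.9]
wrist espresso_cup 0.58 uv 103 24 [ 322.4 -151. ]
```

View pics/w1b.png

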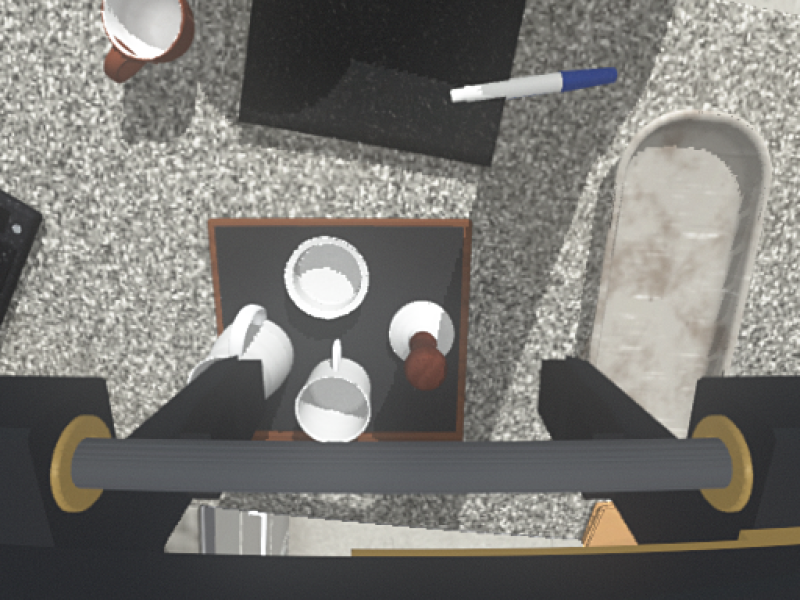

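Call:
arm_command(steps=[[0.088,0.025,-0.039,-0.015,0,0,0],[0.088,0.05,-0.078,-0.03,0,0,0],[0.088,0.05,-0.078,-0.03,0,0,0],[0.088,0.05,-0.078,-0.03,0,0,0],[0.088,0.05,-0.078,-0.03,0,0,0],[0.088,0.05,-0.078,-0.03,0,0,0]])

```text
clock: 3.45
tool_pos: [430.5, -20.3, 330.2]
eef_rot: [180.0, -0.1, -173.9]
contact_force: [-0.2, -1.0, -0.2]
opening: 88.1
grip_force: 0.0
```

```bash
python3 - <<'E'
from h import *
s=robot.observe(); print(s['clock'],s['tool_pos'],s['eef_rot'])
import json; json.dump(dict(p=list(s['tool_pos']),r=list(s['eef_rot'])),open('ref.json','w'))
C=cam('wrist'); save(C,'ref.png'); tips('wrist',C)
im=C[0]['pixels'][100:370,90:450,::-1]
cv2.imwrite('pics/refb.png',cv2.resize(im,(800,600),interpolation=3))
for n in('tamper_mid','jug_mid','cup_mid','basket_mid'):
    for t in imaging.trace('wrist',n)[:1]: print(n,t['conf'],np.round(t['bbox']))
E
```

```text
3.45 [430.48355992 -20.26593321 330.20124233] [ 1.79967465e+02 -5.03509278e-02 -1.73878137e+02]
wrist cup_mid 0.96 uv 267 277 [609.1  14.5]
wrist tamper_mid 0.79 uv 324 248 [542.7  86.5]
wrist jug_mid 0.78 uv 220 263 [582.4 -55.4]
wrist pan 0.79 uv 29 198 [ 529.  -354.3]
wrist station 0.91 uv 269 240 [565.8  14.1]
wrist basket_mid 0.92 uv 264 204 [498.6  -2. ]
wrist basket_mid 0.33 uv 170 68 [ 326.7 -146.5]
wrist espresso_cup 0.79 uv 171 68 [ 325.3 -150.7]
wrist espresso_cup 0.69 uv 29 199 [ 540.1 -370.4]
tamper_mid 0.87 [320. 248.  41.  55.]
jug_mid 0.91 [220. 253.  50.  56.]
cup_mid 0.55 [268. 263.  44.  33.]
basket_mid 0.97 [268. 208.  50.  48.]
```

View pics/refb.png

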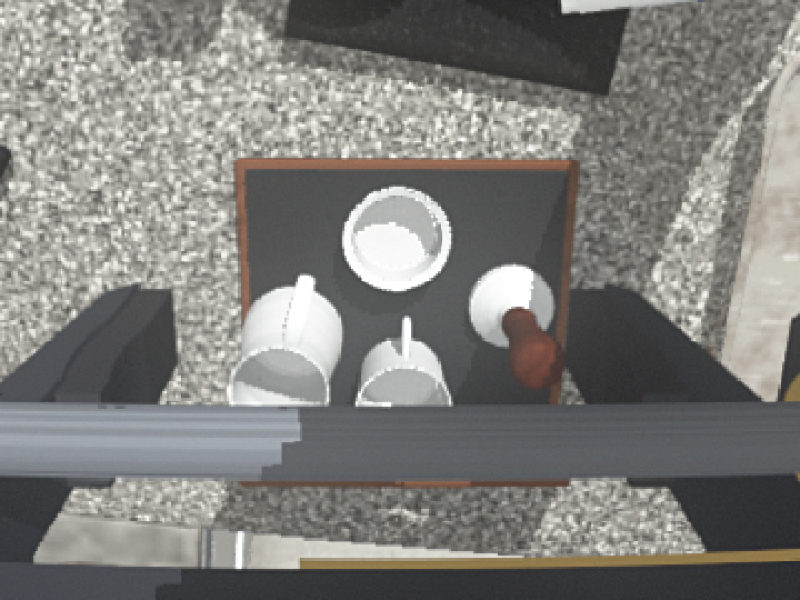

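```bash
cat > ov.py <<'E'
from h import *
import json
def refcam():
    s=json.load(open('ref.json')); c=imaging.read_camera('wrist')
    return c,s
def overlay(C,im,objs,sc,off,out):
    im=cv2.resize(im[off[1]:off[1]+int(600/sc),off[0]:off[0]+int(800/sc)],(800,600),interpolation=3)
    t=np.linspace(0,2*np.pi,60)
    for (x,y,cs) in objs:
        for z,r in cs:
            p=proj(C,np.c_[x+r*np.cos(t),y+r*np.sin(t),0*t+z]); q=((p+.5-off)*sc).astype(np.int32)
            cv2.polylines(im,[q],True,(0,255,0),1)
    cv2.imwrite(out,im)
TA=[(13,29),(41,29),(111,10)]; JU=[(13,34.5),(105,30)]; CU=[(13,31),(63,31)]; BA=[(38,34.5)]
E
python3 - <<'E'
from ov import *
C=cam('wrist')
o=lambda u,v,z: np.round(onplane(C,(90+u/2.222-.5,100+v/2.222-.5),z)[:2],1)
print('tamper base top',o(511,300,41)); print('basket',o(397,238,38)); print('jug rim y edges',o(229,390,105),o(330,390,105)); print('jug handle base',o(303,283,90))
print('st',o(240,163,10),o(574,163,10))
overlay(C,cv2.imread('pics/ref.png'),[(543,86.5,TA),(582,-56,JU),(607,15,CU),(499,-1.5,BA)],3.5,(180,170),'pics/ov1.png')
E
```

```text
tamper base top [532.1  80.4]
basket [498.8   2.2]
jug rim y edges [578.9 -87.9] [572.5 -30.2]
jug handle base [514.6 -51.6]
st [ 467.2 -104.5] [443.8 114.6]
```

View pics/ov1.png

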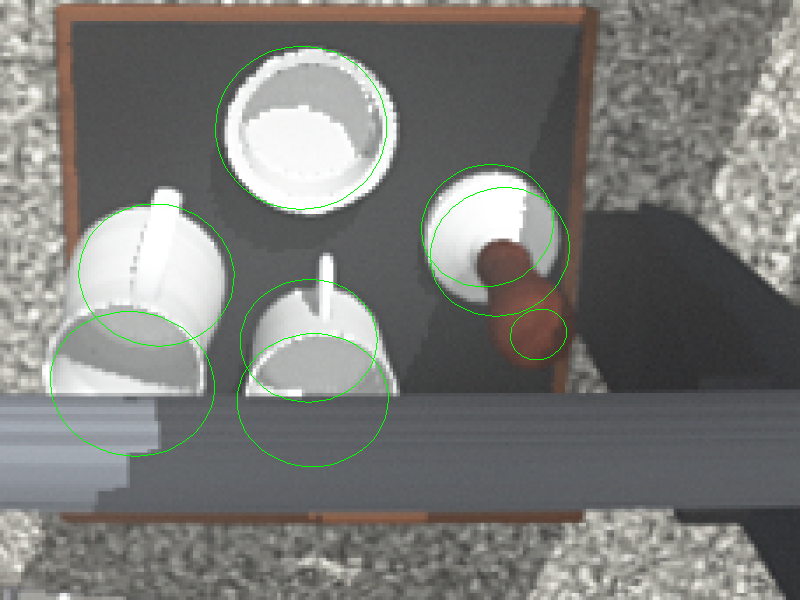

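Overlay against the reference view gives tamper ≈ (544, 87), jug ≈ (581, −59) with its handle about 12° off the station axis, cup ≈ (608, 18.5) and basket ≈ (499, 2). I'll start with the tamper.

Call:
arm_command(steps=[[0.088,-0.041,0.031,0.02,0,0,0],[0.088,-0.082,0.062,0.04,0,0,0],[0.088,-0.124,0.0946,0.06,0,0,0],[0.088,-0.124,0.0946,0.1,0,0,0],[0.088,-0.124,0.0946,0.14,0,0,0],[0.088,-0.124,0.0946,0.18,0,0,0],[0.088,-0.124,0.0946,0.21,0,0,0],[0.088,-0.124,0.0946,0.235,0,0,0],[0.088,-0.124,0.0946,0.25,0,0,0],[0.088,-0.124,0.0946,0.253,0,0,0]])

```text
clock: 5.15
tool_pos: [542.8, 85.9, 76.0]
eef_rot: [180.0, -0.2, -174.0]
contact_force: [-0.5, 0.3, 1.1]
opening: 88.1
grip_force: 0.0
```

Call:
arm_command(newtons=25, steps=[[0.088,0,0,0,0,0,0],[0.088,0,0,0,0,0,0],[0.05,0,0,0,0,0,0],[0.04,0,0,0,0,0,0],[0.036,0,0,0,0,0,0],[0.032,0,0,0,0,0,0],[0.028,0,0,0,0,0,0],[0.02,0,0,0,0,0,0],[0.02,0,0,0,0,0,0],[0.02,0,0,0,0,0,0]])

```text
clock: 6.15
tool_pos: [543.7, 86.1, 77.7]
eef_rot: [180.0, 0.0, -174.0]
contact_force: [0.4, 1.7, -0.4]
opening: 28.9
grip_force: 24.9
```

```bash
python3 - <<'E'
from h import *
s=robot.observe(); print(s['clock'],s['tool_pos'],s['eef_rot'],s['contact_force'],s['opening'],s['grip_force'])
C=cam('wrist'); cv2.imwrite('pics/g1.png',cv2.resize(C[0]['pixels'][:,:,::-1],(640,480)))
E
```

```text
6.15 [543.6607491   86.08399237  77.73735724] [ 1.79983760e+02  4.62436048e-03 -1.73970789e+02] [ 0.44677879  1.68317602 -0.35160906] 28.85437097599866 24.851780111079336
```

View pics/g1.png

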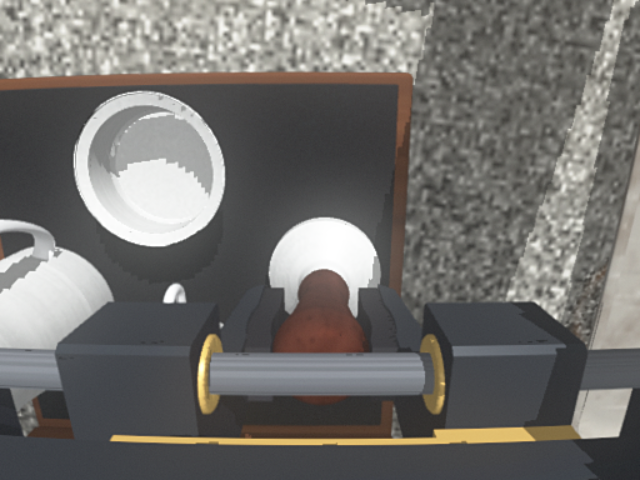

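Call:
arm_command(steps=[[0.02,0,0,-0.01,0,0,0],[0.02,0,0,-0.035,0,0,0],[0.02,0,0,-0.065,0,0,0],[0.02,-0.006,0.03,-0.075,0,0,0],[0.02,-0.013,0.07,-0.075,0,0,0],[0.02,-0.02,0.11,-0.075,0,0,0],[0.02,-0.027,0.15,-0.075,0,0,0],[0.02,-0.034,0.185,-0.075,0,0,0],[0.02,-0.04,0.21,-0.075,0,0,0],[0.02,-0.04,0.218,-0.075,0,0,0]])

```text
clock: 7.2
tool_pos: [560.0, 309.1, 152.5]
eef_rot: [180.0, -0.0, -173.8]
contact_force: [-0.2, 0.6, -4.5]
opening: 29.1
grip_force: 25.0
```

Call:
arm_command(steps=[[0.02,0,0,0,0,0,0],[0.02,0,0,0.02,0,0,0],[0.02,0,0,0.045,0,0,0],[0.02,0,0,0.065,0,0,0],[0.02,0,0,0.075,0,0,0],[0.02,0,0,0.079,0,0,0],[0.02,0,0,0.082,0,0,0],[0.02,0,0,0.084,0,0,0],[0.02,0,0,0.084,0,0,0],[0.02,0,0,0.084,0,0,0]])

```text
clock: 8.2
tool_pos: [560.7, 307.0, 69.3]
eef_rot: [180.0, 0.0, -174.0]
contact_force: [0.3, -0.2, -3.9]
opening: 28.8
grip_force: 25.0
```

```bash
python3 - <<'E'
from h import *
s=robot.observe(); print(s['clock'],s['tool_pos'],s['eef_rot'],s['contact_force'],s['opening'],s['grip_force'])
C=cam('wrist'); cv2.imwrite('pics/g2.png',cv2.resize(C[0]['pixels'][:,:,::-1],(640,480)))
E
```

```text
8.2 [560.74621272 307.00317391  69.27195617] [ 1.79990688e+02  4.80330075e-02 -1.73965979e+02] [ 0.28331469 -0.1659658  -3.86985432] 28.807480290308604 24.997167500696378
```

View pics/g2.png

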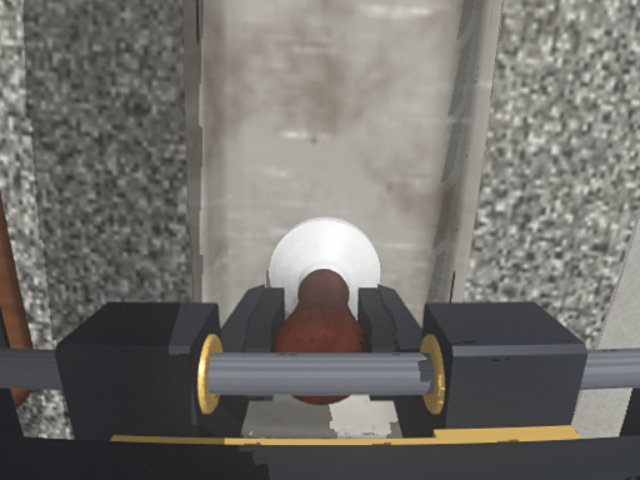

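Call:
arm_command(steps=[[0.02,0,0,0.001,0,0,0],[0.02,0,0,0.002,0,0,0],[0.02,0,0,0.002,0,0,0],[0.04,0,0,0.001,0,0,0],[0.07,0,0,0.001,0,0,0],[0.088,0,0,0.001,0,0,0],[0.088,0,0,0.001,0,0,0],[0.088,0,0,-0.02,0,0,0],[0.088,0,0,-0.06,0,0,0],[0.088,0,0,-0.1,0,0,0]])

```text
clock: 9.25
tool_pos: [560.2, 306.8, 169.6]
eef_rot: [-180.0, -0.1, -174.0]
contact_force: [0.2, -0.6, -0.1]
opening: 83.1
grip_force: 0.0
```

Call:
arm_command(steps=[[0.088,0.002,-0.04,0,0,0,0.03],[0.088,0.004,-0.085,0,0,0,0.06],[0.088,0.006,-0.13,0,0,0,0.1],[0.088,0.009,-0.175,0,0,0,0.14],[0.088,0.011,-0.22,0,0,0,0.18],[0.088,0.013,-0.265,0,0,0,0.22],[0.088,0.015,-0.31,0,0,0,0.22],[0.088,0.018,-0.35,0,0,0,0.22],[0.088,0.018,-0.366,0,0,0,0.22],[0.088,0.018,-0.366,0,0,0,0.22]])

```text
clock: 10.25
tool_pos: [581.2, -60.4, 168.7]
eef_rot: [180.0, 0.0, 173.3]
contact_force: [0.8, 1.1, 0.1]
opening: 88.2
grip_force: 0.0
```

```bash
python3 - <<'E'
from h import *
s=robot.observe(); print(s['clock'],s['tool_pos'],s['eef_rot'],s['contact_force'],s['opening'],s['grip_force'])
C=cam('wrist'); cv2.imwrite('pics/g3.png',cv2.resize(C[0]['pixels'][:,:,::-1],(640,480)))
tips('wrist',C,['jug_mid','cup_mid','basket_mid'])
for z,r in((105,30),(13,34.5)):
  for (x,y) in((0,r),(0,-r),(-r,0)): print(z,np.round(proj(C,[581+x,-58.5+y,z])*1.25))
E
```

```text
10.25 [581.17230013 -60.40419093 168.65149087] [1.79997594e+02 4.03443029e-03 1.73268632e+02] [0.76328794 1.07158698 0.14465395] 88.17866263628578 0.0
wrist jug_mid 0.78 uv 260 194 [582.3 -57.9]
wrist jug_mid 0.64 uv 319 82 [502.   -5.1]
wrist cup_mid 0.69 uv 347 203 [604.8  16.3]
wrist cup_mid 0.56 uv 318 82 [500.7  -1.7]
wrist basket_mid 0.75 uv 320 82 [500.2   2.3]
wrist basket_mid 0.46 uv 331 150 [558.6   7.8]
105 [[382. 258.]]
105 [[269. 270.]]
105 [[318. 209.]]
13 [[370. 219.]]
13 [[278. 230.]]
13 [[318. 179.]]
```

View pics/g3.png

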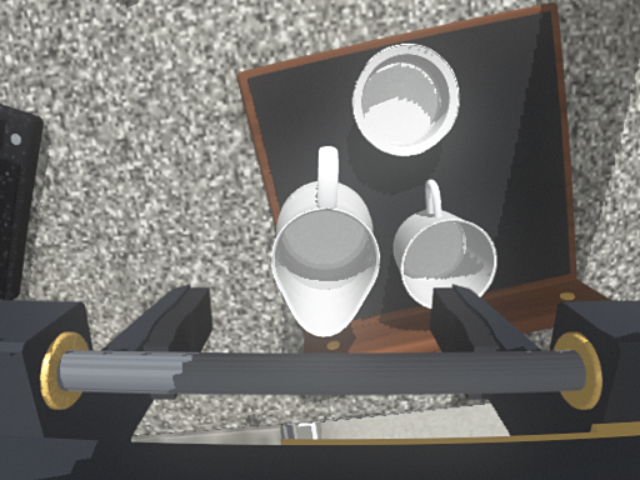

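Call:
arm_command(steps=[[0.088,0,0.002,0.02,0,0,0],[0.088,0,0.002,0.05,0,0,0],[0.088,0,0.002,0.07,0,0,0],[0.088,0,0.002,0.082,0,0,0],[0.088,0,0.002,0.087,0,0,0],[0.088,0,0.002,0.087,0,0,0],[0.088,0,0.002,0.087,0,0,0]])

```text
clock: 11.15
tool_pos: [581.8, -56.9, 82.6]
eef_rot: [-180.0, 0.1, 173.4]
contact_force: [0.2, -0.3, 0.5]
opening: 87.7
grip_force: 0.0
```

Call:
arm_command(newtons=15, steps=[[0.075,0,0,0,0,0,0],[0.07,0,0,0,0,0,0],[0.066,0,0,0,0,0,0],[0.063,0,0,0,0,0,0],[0.06,0,0,0,0,0,0],[0.056,0,0,0,0,0,0],[0.05,0,0,0,0,0,0],[0.05,0,0,0,0,0,0],[0.05,0,0,0,0,0,0]])

```text
clock: 12.05
tool_pos: [581.4, -57.0, 81.8]
eef_rot: [-180.0, 0.0, 173.4]
contact_force: [0.2, -0.7, 0.0]
opening: 56.0
grip_force: 14.9
```

Call:
arm_command(newtons=20, steps=[[0.05,0,0,0,0,0,0],[0.05,0,0,-0.01,0,0,0],[0.05,0,0,-0.03,0,0,0],[0.05,0,0,-0.06,0,0,0],[0.05,0,0,-0.09,0,0,0],[0.05,0,0,-0.12,0,0,0],[0.05,0,0,-0.13,0,0,0],[0.05,0,0,-0.13,0,0,0]])

```text
clock: 12.85
tool_pos: [581.5, -56.9, 212.6]
eef_rot: [-180.0, 0.1, 173.4]
contact_force: [0.7, -0.2, -2.9]
opening: 56.6
grip_force: 20.0
```

Call:
arm_command(steps=[[0.05,0.01,0.021,0,0,0,0],[0.05,0.03,0.061,0,0,0,0],[0.05,0.05,0.102,0,0,0,0],[0.05,0.07,0.143,0,0,0,0],[0.05,0.09,0.184,0,0,0,0],[0.05,0.11,0.225,0,0,0,0],[0.05,0.13,0.266,0,0,0,0],[0.05,0.15,0.307,0,0,0,0],[0.05,0.162,0.332,0,0,0,0],[0.05,0.167,0.342,0,0,0,0]])

```text
clock: 13.85
tool_pos: [452.8, 303.8, 209.8]
eef_rot: [-179.9, -0.2, 173.6]
contact_force: [-0.1, -0.4, -4.4]
opening: 56.2
grip_force: 20.0
```

Call:
arm_command(steps=[[0.05,0,0,0,0,0,0],[0.05,0,0,0.03,0,0,0],[0.05,0,0,0.065,0,0,0],[0.05,0,0,0.1,0,0,0],[0.05,0,0,0.12,0,0,0],[0.05,0,0,0.13,0,0,0],[0.05,0,0,0.134,0,0,0],[0.05,0,0,0.137,0,0,0],[0.05,0,0,0.138,0,0,0],[0.05,0,0,0.138,0,0,0]])

```text
clock: 14.85
tool_pos: [454.9, 302.0, 74.3]
eef_rot: [180.0, 0.1, 173.4]
contact_force: [-0.2, 0.2, -2.3]
opening: 56.1
grip_force: 20.0
```

```bash
python3 - <<'E'
from h import *
s=robot.observe(); print(s['clock'],s['tool_pos'],s['eef_rot'],s['contact_force'],s['opening'],s['grip_force'])
C=cam('wrist'); T=cam('scene')
a=cv2.resize(C[0]['pixels'][:,:,::-1],(400,300)); b=T[0]['pixels'][80:230,130:330,::-1]
cv2.imwrite('pics/g4.png',np.hstack([a,cv2.resize(b,(400,300))]))
E
```

```text
14.85 [454.91045943 301.97247259  74.34404779] [1.79968706e+02 6.11092038e-02 1.73421610e+02] [-0.17481588  0.19995156 -2.31122117] 56.07632849016881 20.040545936220155
```

View pics/g4.png

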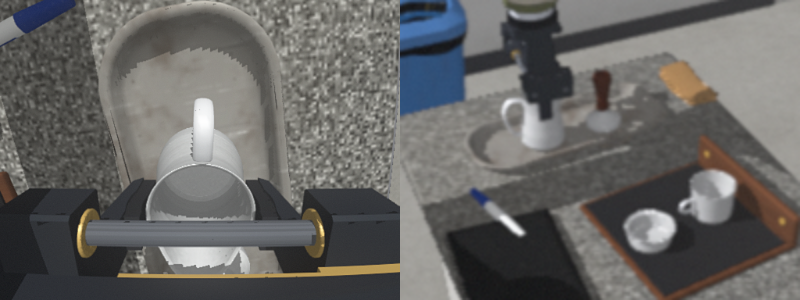

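Call:
arm_command(steps=[[0.05,0,0,0.001,0,0,0],[0.05,0,0,0.002,0,0,0],[0.05,0,0,0.003,0,0,0],[0.05,0,0,0.003,0,0,0],[0.06,0,0,0.002,0,0,0],[0.07,0,0,0.002,0,0,0],[0.088,0,0,0.002,0,0,0],[0.088,0,0,0.002,0,0,0],[0.088,0,0,0.002,0,0,0],[0.088,0,0,-0.02,0,0,0]])

```text
clock: 15.95
tool_pos: [453.3, 301.4, 91.8]
eef_rot: [-179.9, -0.3, 173.4]
contact_force: [0.3, -0.5, 0.1]
opening: 88.0
grip_force: 0.0
```

Call:
arm_command(steps=[[0.088,0,0,-0.04,0,0,0],[0.088,-0.005,-0.007,-0.085,0,0,0],[0.088,-0.03,-0.043,-0.085,0,0,-0.03],[0.088,-0.058,-0.083,-0.085,0,0,-0.07],[0.088,-0.086,-0.123,-0.085,0,0,-0.11],[0.088,-0.114,-0.163,-0.085,0,0,-0.15],[0.088,-0.142,-0.203,-0.085,0,0,-0.168],[0.088,-0.168,-0.24,-0.085,0,0,-0.168],[0.088,-0.1846,-0.264,-0.085,0,0,-0.168],[0.088,-0.1846,-0.264,-0.085,0,0,-0.168]])

```text
clock: 16.95
tool_pos: [608.8, 15.2, 178.2]
eef_rot: [-180.0, 0.0, -177.2]
contact_force: [0.2, 0.6, 0.2]
opening: 87.8
grip_force: 0.0
```

```bash
python3 - <<'E'
from h import *
s=robot.observe(); print(s['clock'],s['tool_pos'],s['eef_rot'],s['contact_force'],s['opening'],s['grip_force'])
C=cam('wrist'); cv2.imwrite('pics/g5.png',cv2.resize(C[0]['pixels'][:,:,::-1],(640,480)))
tips('wrist',C,['cup_mid','basket_mid'])
for z,r in((63,31),(13,31)):
  for (x,y) in((0,r),(0,-r),(-r,0)): print(z,np.round(proj(C,[608+x,18.5+y,z])*1.25))
T=cam('top'); tips('top',T,['pan']); T=cam('scene'); tips('scene',T,['pan'])
E
```

```text
16.95 [608.75232383  15.19800908 178.18733944] [-1.79971709e+02  2.96414310e-04 -1.77179921e+02] [0.20095803 0.63677916 0.24541567] 87.76736941829849 0.0
wrist cup_mid 0.84 uv 259 183 [607.8  17. ]
wrist basket_mid 0.94 uv 250 58 [501.9   3.6]
63 [[374. 241.]]
63 [[279. 236.]]
63 [[329. 191.]]
13 [[366. 224.]]
13 [[286. 220.]]
13 [[328. 182.]]
top pan 0.55 uv 370 164 [ 544.6 -355.6]
scene pan 0.94 uv 342 294 [ 534.  -358.6]
```

View pics/g5.png

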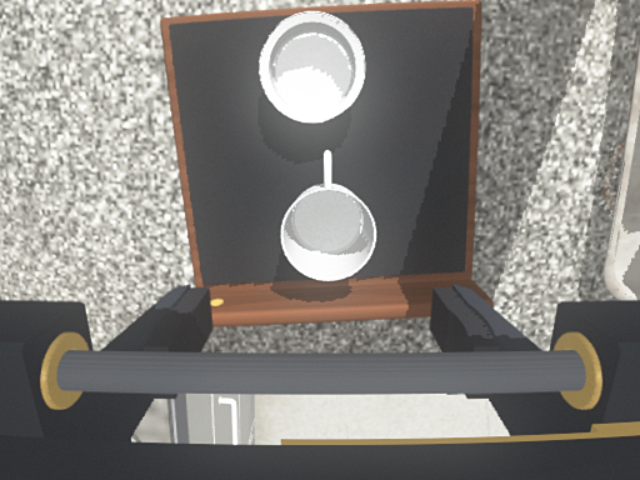

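Call:
arm_command(steps=[[0.088,0.0035,0.001,0.03,0,0,0],[0.088,0.0035,0.001,0.07,0,0,0],[0.088,0.0035,0.001,0.1,0,0,0],[0.088,0.0035,0.001,0.12,0,0,0],[0.088,0.0035,0.001,0.135,0,0,0],[0.088,0.0035,0.001,0.14,0,0,0],[0.088,0.0035,0.001,0.14,0,0,0],[0.088,0.0035,0.001,0.14,0,0,0]])

```text
clock: 18.1
tool_pos: [604.8, 19.4, 39.8]
eef_rot: [-180.0, 0.1, -176.9]
contact_force: [0.3, -0.1, 0.3]
opening: 88.1
grip_force: 0.0
```

Call:
arm_command(newtons=12, steps=[[0.075,0,0,0,0,0,0],[0.07,0,0,0,0,0,0],[0.066,0,0,0,0,0,0],[0.063,0,0,0,0,0,0],[0.06,0,0,0,0,0,0],[0.055,0,0,0,0,0,0],[0.055,0,0,0,0,0,0],[0.055,0,0,0,0,0,0]])

```text
clock: 18.9
tool_pos: [604.2, 19.4, 38.8]
eef_rot: [180.0, 0.0, -177.0]
contact_force: [0.3, 0.4, 2.2]
opening: 59.6
grip_force: 11.9
```

Call:
arm_command(newtons=15, steps=[[0.055,0,0,0,0,0,0],[0.055,0,0,-0.01,0,0,0],[0.055,0,0,-0.03,0,0,0],[0.055,0,0,-0.06,0,0,0],[0.055,0,0,-0.09,0,0,0],[0.055,0,0,-0.11,0,0,0],[0.055,0,0,-0.12,0,0,0],[0.055,0,0,-0.12,0,0,0]])

```text
clock: 19.7
tool_pos: [604.5, 19.2, 159.8]
eef_rot: [-180.0, 0.1, -177.0]
contact_force: [0.3, 0.3, -1.2]
opening: 59.4
grip_force: 15.0
```

Call:
arm_command(steps=[[0.055,0.004,-0.02,-0.02,0,0,0],[0.055,0.011,-0.06,-0.04,0,0,0],[0.055,0.018,-0.105,-0.05,0,0,0],[0.055,0.026,-0.15,-0.05,0,0,0],[0.055,0.034,-0.195,-0.05,0,0,0],[0.055,0.042,-0.24,-0.05,0,0,0],[0.055,0.05,-0.285,-0.05,0,0,0],[0.055,0.057,-0.33,-0.05,0,0,0],[0.055,0.064,-0.36,-0.05,0,0,0],[0.055,0.064,-0.368,-0.05,0,0,0]])

```text
clock: 20.7
tool_pos: [558.3, -354.5, 206.5]
eef_rot: [179.9, -0.1, -177.2]
contact_force: [0.2, 0.4, -1.2]
opening: 59.1
grip_force: 15.0
```

Call:
arm_command(steps=[[0.055,0,0,0,0,0,0],[0.055,0,0,0,0,0,0],[0.055,0,0,0,0,0,0],[0.055,0,0,0,0,0,0]])

```text
clock: 21.1
tool_pos: [560.3, -350.4, 208.9]
eef_rot: [180.0, 0.0, -176.9]
contact_force: [-0.6, 0.5, -2.0]
opening: 59.3
grip_force: 15.0
```

```bash
python3 - <<'E'
from h import *
s=robot.observe(); print(s['clock'],s['tool_pos'],s['eef_rot'],s['contact_force'],s['opening'],s['grip_force'])
C=cam('wrist'); im=cv2.resize(C[0]['pixels'][:,:,::-1],(640,480))
tips('wrist',C,['pan'])
t=np.radians(-26.5); ax=np.array([np.cos(t),np.sin(t)]); ay=np.array([-ax[1],ax[0]]); c=np.array([532.8,-351.9])
p=[np.r_[c+ax*i+ay*j,21] for i,j in((61.5,62.5),(61.5,-62.5),(-93.5,-62.5),(-93.5,62.5))]+[np.r_[c,21]]
q=proj(C,p)*1.25
cv2.polylines(im,[q[:4].astype(np.int32)],True,(0,255,0),1); cv2.circle(im,tuple(int(v) for v in q[4]),3,(0,0,255),-1)
cv2.imwrite('pics/g6.png',im)
E
```

```text
21.1 [ 560.27555628 -350.38326222  208.85167368] [ 1.79997932e+02  4.59022485e-03 -1.76865386e+02] [-0.64220598  0.47131515 -2.02890585] 59.31707808782973 15.013571256448444
wrist pan 0.83 uv 256 146 [ 532.6 -353.1]
```

View pics/g6.png

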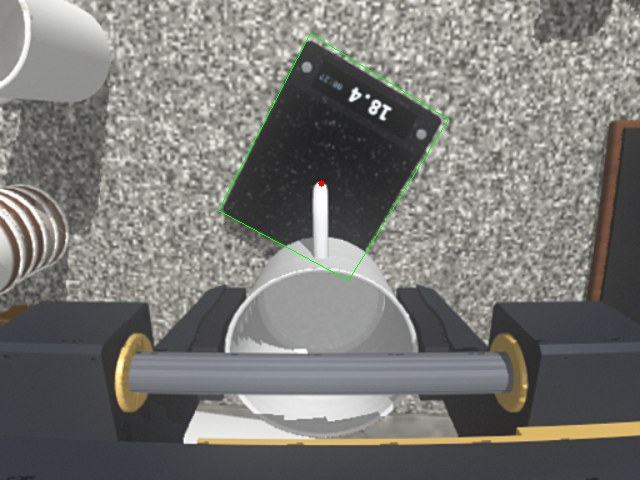

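Call:
arm_command(steps=[[0.055,0.015,0,0.01,0,0,0],[0.055,0.0275,0,0.04,0,0,0],[0.055,0.0275,0,0.08,0,0,0],[0.055,0.0275,0,0.115,0,0,0],[0.055,0.0275,0,0.135,0,0,0],[0.055,0.0275,0,0.15,0,0,0],[0.055,0.0275,0,0.156,0,0,0],[0.055,0.0275,0,0.159,0,0,0],[0.055,0.0275,0,0.16,0,0,0],[0.055,0.0275,0,0.16,0,0,0]])

```text
clock: 22.2
tool_pos: [532.7, -353.3, 49.6]
eef_rot: [-179.9, 0.1, -176.9]
contact_force: [0.7, -0.3, -1.4]
opening: 59.3
grip_force: 15.0
```

Call:
arm_command(steps=[[0.055,0,0,0.001,0,0,0],[0.055,0,0,0.002,0,0,0],[0.055,0,0,0.002,0,0,0],[0.055,0,0,0.002,0,0,0]])

```text
clock: 22.6
tool_pos: [532.6, -353.2, 47.1]
eef_rot: [-180.0, 0.0, -177.0]
contact_force: [0.3, -0.3, 1.5]
opening: 59.3
grip_force: 14.9
```

Contact is made, so I'll release and rise.

Call:
arm_command(steps=[[0.06,0,0,0,0,0,0],[0.065,0,0,0,0,0,0],[0.075,0,0,0,0,0,0],[0.088,0,0,0,0,0,0],[0.088,0,0,0,0,0,0],[0.088,0,0,-0.01,0,0,0],[0.088,0,0,-0.04,0,0,0],[0.088,0,0,-0.08,0,0,0],[0.088,0,0,-0.12,0,0,0],[0.088,0,0,-0.15,0,0,0]])

```text
clock: 23.6
tool_pos: [532.6, -353.2, 200.4]
eef_rot: [-179.9, 0.1, -177.0]
contact_force: [1.1, -0.9, -0.9]
opening: 88.0
grip_force: 0.0
```

Call:
arm_command(steps=[[0.088,0,0,0,0,0,0],[0.088,0,0,0,0,0,0],[0.088,0,0,0,0,0,0]])

```text
clock: 23.9
tool_pos: [532.0, -352.7, 195.6]
eef_rot: [179.9, -0.1, -177.0]
contact_force: [-0.1, 0.8, -0.2]
opening: 87.8
grip_force: 0.0
```

```bash
python3 - <<'E'
from h import *
s=robot.observe(); print(s['clock'],s['tool_pos'],s['eef_rot'])
C=cam('wrist'); im=cv2.resize(C[0]['pixels'][:,:,::-1],(640,480))
t=np.linspace(0,6.28,60)
for z in(21,71):
    q=proj(C,np.c_[532.8+31*np.cos(t),-352+31*np.sin(t),0*t+z])*1.25; cv2.polylines(im,[q.astype(np.int32)],True,(0,255,0),1)
T=cam('scene'); b=T[0]['pixels'][100:330,130:400,::-1]
cv2.imwrite('pics/g7.png',np.hstack([cv2.resize(im,(400,300)),cv2.resize(b,(352,300))]))
E
```

```text
23.9 [ 532.02007276 -352.65539901  195.55863369] [ 1.79909296e+02 -8.40572700e-02 -1.76950133e+02]
```

View pics/g7.png

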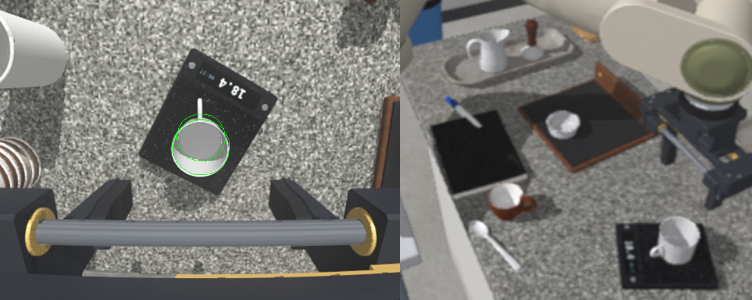

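Call:
arm_command(steps=[[0.088,0.002,0.03,0,0,0,0],[0.088,0.004,0.07,0,0,0,0],[0.088,0.007,0.115,0,0,0,0],[0.088,0.01,0.16,0,0,0,0],[0.088,0.013,0.205,0,0,0,0],[0.088,0.016,0.25,0,0,0,0],[0.088,0.019,0.295,0,0,0,0],[0.088,0.022,0.34,0,0,0,0],[0.088,0.024,0.37,0,0,0,0],[0.088,0.026,0.4,0,0,0,0]])

```text
clock: 25.0
tool_pos: [484.5, 46.6, 196.2]
eef_rot: [180.0, -0.1, -176.9]
contact_force: [0.5, -0.1, -0.5]
opening: 87.9
grip_force: 0.0
```

Call:
arm_command(steps=[[0.088,0.002,0.04,0,0,0,0.03],[0.088,0.005,0.085,0,0,0,0.06],[0.088,0.008,0.13,0,0,0,0.1],[0.088,0.011,0.175,0,0,0,0.14],[0.088,0.014,0.22,0,0,0,0.168],[0.088,0.016,0.25,0,0,0,0.168],[0.088,0.016,0.258,0,0,0,0.168],[0.088,0.016,0.258,0,0,0,0.168],[0.088,0.016,0.258,0,0,0,0.168],[0.088,0.016,0.258,0,0,0,0.168]])

```text
clock: 26.0
tool_pos: [455.8, 300.5, 196.6]
eef_rot: [-180.0, -0.0, 173.3]
contact_force: [0.0, -0.3, -0.4]
opening: 88.1
grip_force: 0.0
```

```bash
python3 - <<'E'
from h import *
s=robot.observe(); print(s['clock'],s['tool_pos'],s['eef_rot'])
print(plan(454.9,302,71.8,173.4))
E
```

```text
26.0 [455.82664032 300.54478269 196.64958996] [-1.79982385e+02 -1.11447254e-02  1.73326496e+02]
(array([0.0011, 0.0014, 0.1248]), array([-0.0003, -0.0002, -0.0013]))
```

Call:
arm_command(steps=[[0.088,0.001,0.0014,0.03,0,0,0],[0.088,0.001,0.0014,0.07,0,0,0],[0.088,0.001,0.0014,0.1,0,0,0],[0.088,0.001,0.0014,0.117,0,0,0],[0.088,0.001,0.0014,0.124,0,0,0],[0.088,0.001,0.0014,0.125,0,0,0],[0.088,0.001,0.0014,0.125,0,0,0],[0.088,0.001,0.0014,0.125,0,0,0]])

```text
clock: 26.8
tool_pos: [455.2, 303.4, 72.8]
eef_rot: [179.9, 0.1, 173.4]
contact_force: [0.4, 0.7, -0.5]
opening: 88.0
grip_force: 0.0
```

Call:
arm_command(newtons=15, steps=[[0.075,0,0,0,0,0,0],[0.07,0,0,0,0,0,0],[0.066,0,0,0,0,0,0],[0.063,0,0,0,0,0,0],[0.06,0,0,0,0,0,0],[0.056,0,0,0,0,0,0],[0.05,0,0,0,0,0,0],[0.05,0,0,0,0,0,0],[0.05,0,0,0,0,0,0]])

```text
clock: 27.7
tool_pos: [454.6, 303.2, 71.7]
eef_rot: [-180.0, -0.0, 173.4]
contact_force: [0.1, -2.0, 2.0]
opening: 56.7
grip_force: 14.8
```

Call:
arm_command(newtons=20, steps=[[0.05,0,0,0,0,0,0],[0.05,0,0,-0.01,0,0,0],[0.05,0,0,-0.03,0,0,0],[0.05,0,0,-0.06,0,0,0],[0.05,0,0,-0.09,0,0,0],[0.05,0,0,-0.12,0,0,0],[0.05,0,0,-0.14,0,0,0],[0.05,0,0,-0.14,0,0,0],[0.05,0,0,-0.14,0,0,0]])

```text
clock: 28.6
tool_pos: [454.2, 303.3, 211.0]
eef_rot: [-180.0, -0.1, 173.4]
contact_force: [0.2, 0.7, -2.6]
opening: 56.5
grip_force: 20.0
```

Call:
arm_command(steps=[[0.05,-0.01,-0.021,0,0,0,0],[0.05,-0.03,-0.061,0,0,0,0],[0.05,-0.05,-0.102,0,0,0,0],[0.05,-0.07,-0.143,0,0,0,0],[0.05,-0.09,-0.184,0,0,0,0],[0.05,-0.11,-0.225,0,0,0,0],[0.05,-0.13,-0.266,0,0,0,0],[0.05,-0.15,-0.307,0,0,0,0],[0.05,-0.162,-0.333,0,0,0,0],[0.05,-0.1676,-0.3443,0,0,0,0]])

```text
clock: 29.6
tool_pos: [581.5, -60.2, 209.6]
eef_rot: [180.0, -0.2, 173.3]
contact_force: [0.1, 0.9, -3.2]
opening: 56.7
grip_force: 20.0
```

Call:
arm_command(steps=[[0.05,0,0,0,0,0,0],[0.05,0,0,0.02,0,0,0],[0.05,0,0,0.05,0,0,0],[0.05,0,0,0.08,0,0,0],[0.05,0,0,0.1,0,0,0],[0.05,0,0,0.115,0,0,0],[0.05,0,0,0.122,0,0,0],[0.05,0,0,0.125,0,0,0],[0.05,0,0,0.125,0,0,0],[0.05,0,0,0.125,0,0,0]])

```text
clock: 30.6
tool_pos: [582.0, -57.7, 87.5]
eef_rot: [-180.0, 0.1, 173.4]
contact_force: [-0.3, 0.0, -2.8]
opening: 56.6
grip_force: 20.0
```

```bash
python3 - <<'E'
from h import *
s=robot.observe(); print(s['clock'],s['tool_pos'],s['eef_rot'],s['contact_force'])
print(plan(581.4,-58,82.2,173.4))
E
```

```text
30.6 [581.98543504 -57.72141589  87.49291888] [-1.79989188e+02  7.17403174e-02  1.73437232e+02] [-0.26913671  0.02745722 -2.77671714]
(array([ 0.0006, -0.0003,  0.0053]), array([-0.0002,  0.0013,  0.0006]))
```

Call:
arm_command(steps=[[0.05,0.0005,0,0.003,0,0,0],[0.05,0.0005,0,0.005,0,0,0],[0.05,0.0005,0,0.006,0,0,0],[0.05,0.0005,0,0.006,0,0,0],[0.06,0.0005,0,0.006,0,0,0],[0.066,0.0005,0,0.006,0,0,0],[0.075,0.0005,0,0.006,0,0,0],[0.088,0.0005,0,0.006,0,0,0],[0.088,0.0005,0,0.006,0,0,0],[0.088,0.0005,0,-0.02,0,0,0]])

```text
clock: 31.6
tool_pos: [579.6, -57.4, 104.2]
eef_rot: [179.9, -0.3, 173.4]
contact_force: [0.3, -0.3, 0.2]
opening: 88.0
grip_force: 0.0
```

Call:
arm_command(steps=[[0.088,0,0,-0.03,0,0,0],[0.088,0,0,-0.06,0,0,0],[0.088,-0.002,0.03,-0.075,0,0,-0.03],[0.088,-0.002,0.075,-0.075,0,0,-0.07],[0.088,-0.002,0.12,-0.075,0,0,-0.11],[0.088,-0.002,0.165,-0.075,0,0,-0.15],[0.088,-0.002,0.21,-0.075,0,0,-0.19],[0.088,-0.002,0.25,-0.075,0,0,-0.22],[0.088,-0.002,0.28,-0.075,0,0,-0.22],[0.088,-0.002,0.3,-0.075,0,0,-0.22]])

```text
clock: 32.6
tool_pos: [617.2, 242.3, 181.4]
eef_rot: [180.0, -0.0, -173.9]
contact_force: [-0.3, -0.3, 0.0]
opening: 88.0
grip_force: 0.0
```

```bash
python3 - <<'E'
from h import *
s=robot.observe(); print(s['clock'],s['tool_pos'],s['eef_rot'],s['contact_force'])
print(plan(560.7,307,180,186.03))
E
```

```text
32.6 [617.22042104 242.31811575 181.43073062] [ 1.79986605e+02 -1.38504425e-02 -1.73866569e+02] [-0.28055301 -0.34668837  0.02070517]
(array([0.0493, 0.0704, 0.0015]), array([ 0.0002, -0.0002,  0.0018]))
```

Call:
arm_command(steps=[[0.088,0.02,0.03,0,0,0,0],[0.088,0.045,0.065,0,0,0,0],[0.088,0.049,0.07,0,0,0,0],[0.088,0.049,0.07,0,0,0,0],[0.088,0.049,0.07,0.01,0,0,0],[0.088,0.049,0.07,0.02,0,0,0],[0.088,0.049,0.07,0.02,0,0,0]])

```text
clock: 33.3
tool_pos: [561.3, 303.2, 159.3]
eef_rot: [-179.9, -0.2, -174.1]
contact_force: [1.0, -0.5, -0.2]
opening: 88.0
grip_force: 0.0
```

```bash
python3 - <<'E'
from h import *
s=robot.observe(); print(s['clock'],s['tool_pos'],s['eef_rot'],s['contact_force'])
print(plan(560.7,307,67.7,186.03))
E
```

```text
33.3 [561.33781939 303.17204367 159.26924954] [-179.94947302   -0.20917919 -174.05748771] [ 0.96291167 -0.49155837 -0.1989148 ]
(array([-0.0001,  0.004 ,  0.0916]), array([-0.0009, -0.0037, -0.0015]))
```

Call:
arm_command(steps=[[0.088,0,0.004,0.02,0,0,0],[0.088,0,0.004,0.05,0,0,0],[0.088,0,0.004,0.075,0,0,0],[0.088,0,0.004,0.087,0,0,0],[0.088,0,0.004,0.0915,0,0,0],[0.088,0,0.004,0.0915,0,0,0],[0.088,0,0.004,0.0915,0,0,0],[0.088,0,0.004,0.0915,0,0,0]])

```text
clock: 34.1
tool_pos: [561.6, 308.5, 71.4]
eef_rot: [180.0, 0.1, -174.0]
contact_force: [0.2, -0.6, 0.6]
opening: 88.1
grip_force: 0.0
```

```bash
python3 - <<'E'
from h import *
s=robot.observe(); print(s['clock'],s['tool_pos'],s['eef_rot'],s['contact_force'])
print(plan(560.7,307,67.7,186.03))
E
```

```text
34.1 [561.55509651 308.5287594   71.39543143] [ 1.79976083e+02  1.08793069e-01 -1.73974409e+02] [ 0.19206296 -0.56320255  0.59504165]
(array([ 0.001 , -0.0014,  0.0037]), array([ 0.0004,  0.0019, -0.0001]))
```

Call:
arm_command(newtons=25, steps=[[0.088,0.001,-0.0014,0.0035,0,0,0],[0.088,0.001,-0.0014,0.0035,0,0,0],[0.05,0.001,-0.0014,0.0035,0,0,0],[0.04,0.001,-0.0014,0.0035,0,0,0],[0.036,0.001,-0.0014,0.0035,0,0,0],[0.032,0.001,-0.0014,0.0035,0,0,0],[0.028,0.001,-0.0014,0.0035,0,0,0],[0.02,0.001,-0.0014,0.0035,0,0,0],[0.02,0.001,-0.0014,0.0035,0,0,0],[0.02,0.001,-0.0014,0.0035,0,0,0]])

```text
clock: 35.1
tool_pos: [560.2, 307.1, 66.8]
eef_rot: [180.0, 0.0, -174.0]
contact_force: [-0.0, 1.9, 0.3]
opening: 29.0
grip_force: 24.9
```

Call:
arm_command(steps=[[0.02,0,0,-0.01,0,0,0],[0.02,0,0,-0.035,0,0,0],[0.02,0,0,-0.065,0,0,0],[0.02,0.006,-0.03,-0.085,0,0,0],[0.02,0.013,-0.07,-0.085,0,0,0],[0.02,0.02,-0.11,-0.085,0,0,0],[0.02,0.027,-0.15,-0.085,0,0,0],[0.02,0.034,-0.185,-0.085,0,0,0],[0.02,0.04,-0.21,-0.085,0,0,0],[0.02,0.04,-0.2177,-0.085,0,0,0]])

```text
clock: 36.1
tool_pos: [542.9, 84.0, 152.1]
eef_rot: [-180.0, -0.0, -174.1]
contact_force: [0.5, 0.6, -2.5]
opening: 28.7
grip_force: 25.0
```

Call:
arm_command(steps=[[0.02,0,0,0,0,0,0],[0.02,0,0,0.02,0,0,0],[0.02,0,0,0.045,0,0,0],[0.02,0,0,0.06,0,0,0],[0.02,0,0,0.068,0,0,0],[0.02,0,0,0.07,0,0,0],[0.02,0,0,0.07,0,0,0],[0.02,0,0,0.07,0,0,0],[0.02,0,0,0.07,0,0,0]])

```text
clock: 37.0
tool_pos: [543.6, 86.3, 82.4]
eef_rot: [-180.0, 0.1, -174.0]
contact_force: [0.1, -0.8, -4.0]
opening: 28.9
grip_force: 25.0
```

```bash
python3 - <<'E'
from h import *
s=robot.observe(); print(s['clock'],s['tool_pos'],s['eef_rot'],s['contact_force'])
print(plan(543.3,86.4,76.8,186.03))
E
```

```text
37.0 [543.60750685  86.25128702  82.44126284] [-1.79988303e+02  7.29843925e-02 -1.73967942e+02] [ 0.12043972 -0.79649979 -4.04787898]
(array([0.0003, 0.0002, 0.0056]), array([-0.0002,  0.0013,  0.    ]))
```

Call:
arm_command(steps=[[0.02,0,0,0.003,0,0,0],[0.02,0,0,0.005,0,0,0],[0.02,0,0,0.006,0,0,0],[0.02,0,0,0.006,0,0,0],[0.04,0,0,0.0055,0,0,0],[0.07,0,0,0.0055,0,0,0],[0.088,0,0,0.0055,0,0,0],[0.088,0,0,0.0055,0,0,0],[0.088,0,0,-0.02,0,0,0],[0.088,0,0,-0.06,0,0,0]])

```text
clock: 38.0
tool_pos: [542.1, 86.1, 140.6]
eef_rot: [180.0, -0.3, -174.0]
contact_force: [-0.2, -0.4, 0.6]
opening: 75.1
grip_force: 0.0
```

Call:
arm_command(steps=[[0.088,0.02,0,-0.04,0,0,0],[0.088,0.05,-0.03,-0.08,0,0,0],[0.088,0.085,-0.06,-0.12,0,0,0],[0.088,0.124,-0.0946,-0.16,0,0,0],[0.088,0.124,-0.0946,-0.187,0,0,0],[0.088,0.124,-0.0946,-0.187,0,0,0],[0.088,0.124,-0.0946,-0.187,0,0,0],[0.088,0.124,-0.0946,-0.187,0,0,0],[0.088,0.124,-0.0946,-0.187,0,0,0]])

```text
clock: 38.9
tool_pos: [429.9, -20.3, 327.2]
eef_rot: [179.9, -0.2, -173.9]
contact_force: [-0.2, 1.0, 0.1]
opening: 88.2
grip_force: 0.0
```

```bash
python3 - <<'E'
from h import *
s=robot.observe(); print(s['clock'],s['tool_pos'],s['eef_rot'],s['contact_force'])
import json; r=json.load(open('ref.json')); print(plan(*r['p'],r['r'][2]))
C=cam('wrist'); save(C,'end.png')
a=cv2.imread('pics/ref.png')[175:290,185:365]; b=C[0]['pixels'][175:290,185:365,::-1]
cv2.imwrite('pics/cmp.png',np.hstack([cv2.resize(x,(400,256),interpolation=3) for x in(a,b)]))
for n in('tamper_mid','jug_mid','basket_mid'):
    for t in imaging.trace('wrist',n)[:1]: print(n,t['conf'],np.round(t['bbox']))
# local shift by template matching
g=lambda p:cv2.cvtColor(cv2.imread(p),6)
A,B=g('pics/ref.png'),g('pics/end.png')
for n,(x0,y0,x1,y1) in dict(tam=(296,215,350,280),jug=(190,220,250,278),bas=(238,180,298,234),corner=(190,165,215,190)).items():
    m=cv2.matchTemplate(cv2.resize(B[y0-8:y1+8,x0-8:x1+8],None,fx=4,fy=4,interpolation=2),cv2.resize(A[y0:y1,x0:x1],None,fx=4,fy=4,interpolation=2),5)
    _,v,_,l=cv2.minMaxLoc(m); print(n,round(v,3),(l[0]/4-8,l[1]/4-8),'px (right=+y, down=+x)')
E
```

```text
38.9 [429.91123846 -20.3207674  327.16593107] [ 1.79925038e+02 -1.54959847e-01 -1.73917015e+02] [-0.20715595  1.03118394  0.11648906]
(array([-0.0006, -0.    , -0.003 ]), array([ 0.0013, -0.0027, -0.0007]))
tamper_mid 0.9 [323. 247.  42.  60.]
jug_mid 0.89 [217. 253.  52.  58.]
basket_mid 0.94 [268. 209.  47.  51.]
tam 0.995 (0.0, 1.5) px (right=+y, down=+x)
jug 0.974 (-1.5, 1.5) px (right=+y, down=+x)
bas 0.99 (0.0, 1.5) px (right=+y, down=+x)
corner 0.992 (-0.5, 1.25) px (right=+y, down=+x)
```

View pics/cmp.png

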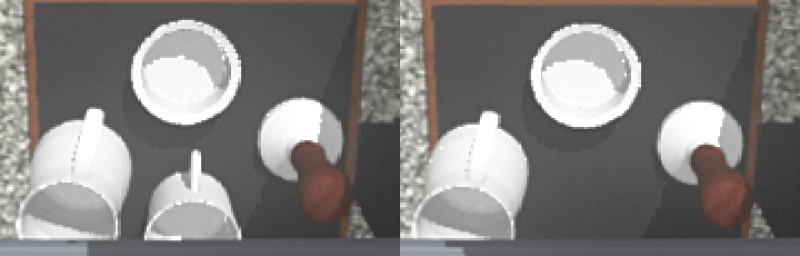

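Compared with the reference view, the tamper and basket show no shift and the jug is off by about 1.5 mm. The cup is on the pan and nothing has tipped, so I'm handing in.

```bash
python3 -c "
from bench import robot; print(robot.close_job())"
```

```text
the job is handed in; nothing more can be done
None
```

The job is handed in at about 39 s of the 134 s allowed: the dosing cup stands in the middle of the weighing plate to within a few millimetres, the tamper is back with no measurable shift, the jug is back about 1.5 mm off in y, the filter basket shows no movement, the arm never went near the espresso cup, and nothing tipped over.

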